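# Clamp up a sanding board in the toggle jig

### The arm

A 6-joint arm with a two-finger parallel gripper is mounted at the origin on the work surface; the furniture and walls round the work are solid. World frame = base frame: x ahead of the robot, y to its left, z up, the work surface at z = 0. Lengths are in m, angles in rad, forces in N, time in s.
With the tool pointing down it reaches from about 0.4 to 0.825 m from the base axis. Payload 7 kg.
Tool frame: the origin (TCP) lies on the front face of the gripper's body, between the roots of the fingers; the fingertips stand 66 mm ahead of it and the grasp point (between the pads) lies 47 mm ahead of it; z points along the fingers, y is the line along which they close (so a half turn about z gives the same grasp; the last joint's range is limited). The gripper opens to 88 mm and grips with 3 to 60 N. Pads are 19 mm wide; open, the fingers measure 130 mm over their backs; the gripper's body (78 mm by 193 mm) begins 47 mm behind the grasp point.
Start: joints at [1.428, 0.359, 0.012, 0, -1.224, -0.288], TCP at [0.282, 0.613, 0.292] pointing down, gripper open.
Joint ranges: [-3.07, 3.07], [-1.43, 2.12], [-1.02, 1.25], [-3.03, 1.67], [-3.05, -0], [-3.03, 3.03]. Speed limits (rad/s): [2.39, 2.39, 3.01, 3.14, 3.14, 3.14].

### API

Orientations are given as [roll, pitch, yaw] about the fixed x, y, z axes, in that order (R = Rz(yaw) Ry(pitch) Rx(roll)).
In Python, from station import arm gives the robot as it stands. The module is installed in compiled form; this text tells all that it offers.
- The arm moves only by the tool move_arm, never from a script. Its argument "increments" is a list of rows, each an object of numbers: "jaw": the gripper command: -1 is shut, 1 is fully open, values between are in proportion; "dx", "dy", "dz": the shift along the tool's x, y, z in m; "twist": the turn about the tool's z in rad. A call has 1 to 12 rows; each row shifts and turns the commanded pose from where the row before left it, along the tool's axes as they then stand; what a row does not reach is not made up. A row lasts 1/12 s, in which the tool goes at most 41.7 mm and 7.16 degrees, less where a joint would pass 70% of its speed; a pose out of reach is approached as far as the arm can. A call is refused whole if a number of a shift passes 0.0417 or a number of a turn 0.125, either way. A call with a gripper value outside its range is refused whole. The fingers move at their own pace and stop on an object; "force" is the grip in N (left out, the last holds). Time passes only in rows, so rows that do not move let the fingers close. It gives the time, the measured TCP pose, the force, the opening and the grip force at its end, in the units of the state.
- arm.get_state(): the state, without advancing time (a new reading comes with each control period).
- arm.grab_frame(name): name is "scene" or "top" or "wrist"; returns the picture (400x640x3 uint8, blue, green, red); there is no depth.
- arm.camera_info(name): a dict with "K" (3x3 intrinsics, pixels), "extrinsics" (4x4, takes a point from camera to world coordinates). Camera axes: x right, y down, z forward; pixel columns grow to the right and rows downward; lengths in m; the calibration is good to about 2 mm. A picture is of the moment at which its call begins: read the wrist's pose just before it. camera_info takes no time and is no camera call; for the wrist camera it gives the pose at the moment of the call.
- arm.job_done(): hands the job in; it is judged then, once.
Trained networks look in the newest picture that a camera, given by its name, has taken for a name from the list of things; names that differ only in an ending like _2 or _b are one class to them, and where a whole thing is asked for, a point or a joint stands for the part that bears it (a point fixed in the world has none). Each returns a list of dicts, best first, with "score" (0 to 1); they miss things now and then, are a little off and sometimes report something else, mostly with a low value. They report only what shows in the picture. A call takes as long as a camera call.
- arm.find_in(camera, name): "position" ([x, y, z] in m, in world coordinates, good to about 4 mm: the middle of the surface that is visible of it).
- arm.silhouettes(camera, name): "pixels" (400x640 bool, what is visible of it).
- arm.pinpoint(camera, name): "position" ([x, y, z] in m, in world coordinates, good to about 4 mm: a listed point, or the origin of a listed thing).
The state is a dict: "t": time; "q": joint angles; "qd": joint speeds; "joint_efforts": joint torques, N m; "eef_pos": TCP position; "ee_rot": TCP orientation; "force": force on the tool from outside, world axes, zero at the start; "moment": the same for the moment, N m; "width": finger opening in m; "gripper_force": force on a finger pad.
Only numpy, scipy, OpenCV 4.12 (cv2) and the standard library are available. Lean on these libraries where they do the work, as an engineer would, in place of code of your own. Each camera call takes 0.05 s, during which the arm holds its last target. There are 200 camera calls.

### The job

Clamp up the parts of a shop-made sanding board in the jig. Lay the long flat sole board in the jig, flat on its base and snug against the two side cleats and the end stop; then set the grip block lengthwise on the middle of the sole, square with it and with even margins both ways. Last, press the toggle clamp's handle fully down so that its foot holds the two together, let go, and leave the spare block and the tape measure where they are.

Things in the scene. Friction and masses are not known exactly. Their poses are not given: they have to be found in the camera images.
- sole: The sole: a planed pale-wood board 60 x 300 x 24 mm (its own x, y, z), lying flat on the bench, to the left or to the right of the jig. Origin at the centre of its underside; y along its length.
- grip_block: The grip block: a planed dark-wood block 45 x 140 x 30 mm (its own x, y, z), lying flat on the bench on the other side of the jig from the sole. Origin at the centre of its underside; y along its length. It goes on top of the sole with its length along the sole's, which leaves 7.5 mm of the sole showing along each long side and 80 mm at each end.
- jig: Plywood clamping jig fixed to the bench, base 18 mm thick. Origin under the middle of the work's place, at bench height; the work lies along its y, the clamp is on its +x side. Base: x -50 to 65, y -105 to 175 mm, plus a wing to x 211, y -50 to 50 mm. The clamp's riser and side plates fill x 105 to 205, y -35 to 35 mm, up to 112 mm above the bench. The work's far (-y) end overhangs the base.
- jig_seat (a point): Point on the top face of the jig's base, 18 mm above the bench, with the jig's axes: here lies the sole's origin when the sole touches both cleats (on its jig +x side) and the end stop (at its jig +y end, towards the robot). The end stop's face is at y = 150 mm from here; it is a bar 60 mm wide (x -30 to 30), 14 mm high above the base, 22 mm thick.
- cleat_face (a point): Midway between the two side cleats, in the plane of their faces (jig x = 30 mm, y = 0), at the base's top face. The cleats are 40 mm long, centred 80 mm to either side along the jig's y, 12 mm high above the base, 18 mm thick towards +x. Between them, and along the sole's other side, there is free room for fingers.
- clamp_handle (a joint): Handle of the toggle clamp, rad: 0 = open as at the start (handle raised 0.90 rad above level, bar with the foot standing up, leaning a little away from the work, to 255 mm above the bench); 0.90 = handle level, at its stop, clamp closed and locked. It stays where left; 4 to 10 N at the grip moves it. Going down it swings the bar over and the foot presses on the block with about 5 N.
- handle_hinge (a point): On the hinge axis of the handle, which runs along the jig's y; 185 mm to the jig's +x side of the work's middle and 93 mm above the bench. The handle points from here away from the work (jig +x) and, when open, up.
- handle_press (a point): Middle of the upper face of the handle's grip near its end: 108 mm along the handle from the hinge axis, 7 mm off its centre line; moves with the handle. The grip is a red sleeve 24 mm wide (along the jig's y), 14 mm thick, from 40 to 132 mm along the handle; press here, outward and down, along the arc about the hinge.
- clamp_foot: Black rubber foot, 25 mm across, 14 mm high, at the end of the clamp's bar, 135 mm from the bar's pivot (which is at x 135 mm, 100 mm above the bench in the jig). Origin at the centre of its pressing face.
- spare_block: Bystander: an unused pale block 50 x 70 x 40 mm, half as long as the grip block and thicker, on the bench left of the jig and nearer the robot. Origin at the centre of its underside.
- tape_measure: Bystander: tape measure 38 x 74 x 65 mm, at the far right of the bench. Origin at the centre of its underside.

How it is judged:
By the outcome, as a careful person would: the job done as asked, in the order asked, and still so for the second after the job is handed in, with the robot touching nothing.
It also fails if it takes over 72 s, if anything falls off the work surface, if the arm or the gripper's body presses on something with over 40 N, if the wrist force passes 120 N, or if a joint passes its speed limit or range.

## Working session

There is one attempt and no reset: what is moved stays moved. The work goes in short steps, Python scripts to look and compute and a tool call to move; the robot and the scene stay as the last step left them, time stands still between calls to the robot, and variables do not carry over. Pictures are saved under pics/ and viewed, at most 12 in all, crops included, and the job is handed in when it is done.

Besides the shell and the picture viewer there is one more tool, called after "Emit:" as name(argument=value, ...) on one line, values as JSON. move_arm: Moves the arm, as the interface text tells. Its arguments: {"type":"object","properties":{"increments":{"type":"array"},"force":{"type":"number"}},"required":["increments"]}

```bash
mkdir -p pics; cat > h.py <<'E'
from station import arm
import numpy as np, cv2
from scipy.spatial.transform import Rotation as R
def snap(cam,fn=None):
    f=arm.grab_frame(cam)
    if fn: cv2.imwrite('pics/'+fn,f)
    return f
def st():
    s=arm.get_state()
    print('t',round(s['t'],2),'p',np.round(s['eef_pos'],4),'r',np.round(s['ee_rot'],3),'q',np.round(s['q'],2),'F',np.round(s['force'],1),'w',round(s['width'],4),'g',round(s['gripper_force'],1))
    return s
def rect(cam,name,z):
    """silhouette -> points on plane z -> min area rect (center,size,yaw of long axis)"""
    d=arm.silhouettes(cam,name)
    if not d: return None
    m=d[0]['pixels'].astype(np.uint8); c=max(cv2.findContours(m,0,1)[0],key=cv2.contourArea)[:,0,:].astype(float)
    return d[0]['score'],proj(cam,c,z)
def proj(cam,px,z):
    i=arm.camera_info(cam);K=np.array(i['K']);T=np.array(i['extrinsics'])
    px=np.atleast_2d(px); r=np.c_[px,np.ones(len(px))]@np.linalg.inv(K).T@T[:3,:3].T
    o=T[:3,3]; return (o+r*((z-o[2])/r[:,2])[:,None])[:,:2]
def mar(p):
    (c,s,a)=cv2.minAreaRect(p.astype(np.float32)); b=cv2.boxPoints((c,s,a))
    e=[b[1]-b[0],b[2]-b[1]]; l=max(e,key=np.linalg.norm)
    return np.round(c,4),np.round(sorted(s),4),round(float(np.arctan2(l[1],l[0])%np.pi),4)
E
python3 - <<'E'
from h import *
st(); snap('top','top0.png'); 
for n,z in (('sole',.024),('grip_block',.03),('spare_block',.04)):
    r=rect('top',n,z); print(n, r and (r[0],mar(r[1])))
    print([(np.round(d['position'],3),round(d['score'],2)) for d in arm.pinpoint('top',n)][:2])
for n in ('jig','jig_seat','cleat_face','handle_hinge','handle_press','clamp_foot','tape_measure'):
    print(n,[(np.round(d['position'],3),round(d['score'],2)) for d in arm.pinpoint('top',n)][:2])
snap('scene','scene0.png')
for n in ('jig','jig_seat','cleat_face','handle_hinge','handle_press','sole','grip_block'):
    print(n,[(np.round(d['position'],3),round(d['score'],2)) for d in arm.pinpoint('scene',n)][:2])
st()
E
```

```text
t 0.0 p [0.2817 0.613  0.2912] r [ 3.14  -0.    -0.431] q [ 1.43  0.36  0.01 -0.   -1.22 -0.29] F [ 0.6 -0.5 -0.7] w 0.0873 g 0.0
sole (0.6, (array([0.3696, 0.2384]), array([0.0674, 0.2999]), 0.1991))
[(array([ 0.369,  0.237, -0.002]), 0.96), (array([ 0.49 , -0.098,  0.019]), 0.27)]
grip_block (0.74, (array([ 0.3565, -0.3253]), array([0.0503, 0.1375]), 0.2968))
[(array([ 0.355, -0.333,  0.002]), 0.84)]
spare_block (0.7, (array([0.3737, 0.089 ]), array([0.0544, 0.0709]), 0.0069))
[(array([ 0.372,  0.091, -0.006]), 0.86)]
jig [(array([ 0.498, -0.128,  0.002]), 0.63)]
jig_seat [(array([ 0.493, -0.132,  0.019]), 0.76)]
cleat_face []
handle_hinge [(array([0.475, 0.06 , 0.093]), 0.62), (array([ 0.578, -0.276,  0.001]), 0.26)]
handle_press [(array([0.474, 0.121, 0.183]), 0.63), (array([ 0.37 ,  0.236, -0.   ]), 0.53)]
clamp_foot [(array([0.482, 0.002, 0.241]), 0.55), (array([ 0.356, -0.331,  0.   ]), 0.24)]
tape_measure [(array([ 0.58, -0.28, -0.  ]), 0.53), (array([0.476, 0.059, 0.089]), 0.41)]
jig [(array([ 0.498, -0.131, -0.001]), 0.68)]
jig_seat [(array([ 0.356, -0.327, -0.   ]), 0.73), (array([ 0.496, -0.126,  0.023]), 0.72)]
cleat_face [(array([ 0.495, -0.099,  0.018]), 0.98), (array([0.477, 0.061, 0.093]), 0.25)]
handle_hinge [(array([0.479, 0.06 , 0.093]), 0.55)]
handle_press [(array([0.472, 0.118, 0.18 ]), 0.64), (array([0.369, 0.24 , 0.   ]), 0.63)]
sole [(array([ 0.366,  0.241, -0.002]), 0.85), (array([ 0.582, -0.279, -0.001]), 0.72)]
grip_block [(array([ 0.359, -0.333, -0.003]), 0.78)]
t 1.1 p [0.2819 0.6133 0.2922] r [ 3.142 -0.    -0.431] q [ 1.43  0.36  0.01  0.   -1.22 -0.29] F [-0.9 -0.  -0.9] w 0.0879 g 0.0
```

View pics/top0.png

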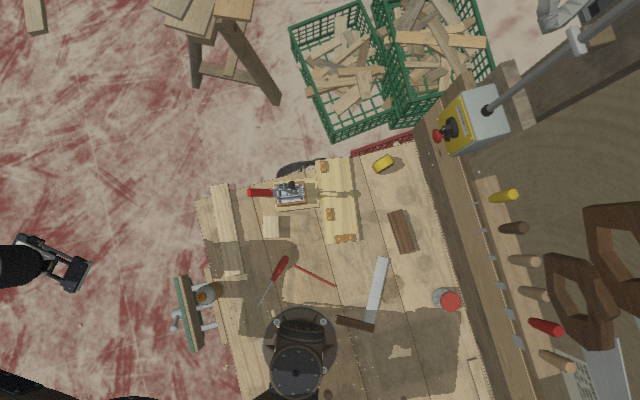

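View pics/scene0.png

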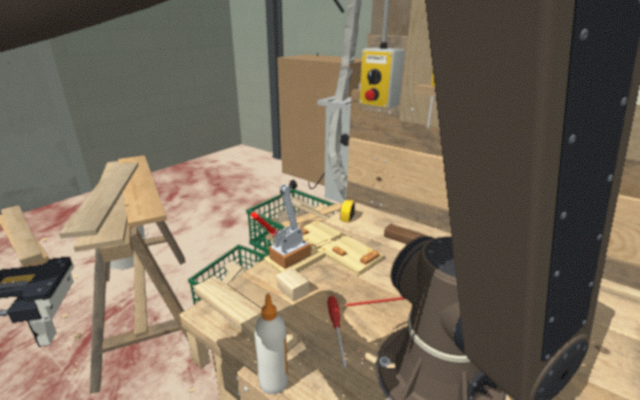

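The top view shows the sole at (228,230), the jig with its clamp at (290,192) to (340,200), the grip block at (402,230) and the spare block at (270,226). The tape measure is at (383,163). The scene view agrees, and the network positions fit the given sizes. I'm moving over the sole.

Emit:
move_arm(increments=[{"dx": 0.0237, "dy": 0.0304, "jaw": 1}, {"dx": 0.0237, "dy": 0.0304}, {"dx": 0.0237, "dy": 0.0304}, {"dx": 0.0237, "dy": 0.0304}, {"dx": 0.0237, "dy": 0.0304}, {"dx": 0.0237, "dy": 0.0304}, {"dx": 0.0237, "dy": 0.0304}, {"dx": 0.0237, "dy": 0.0304}, {"dx": 0.0237, "dy": 0.0304}, {"dx": 0.0237, "dy": 0.0304}])

```text
$.increments[0]: bad value
```

Emit:
move_arm(increments=[{"twist": -0.105}, {"twist": -0.105}, {"twist": -0.105}, {"twist": -0.105}, {"twist": -0.105}, {"twist": -0.105}, {}])

```text
$.increments[0]: bad value
```

```bash
cat >> h.py <<'E'
def go(x,y,yaw,z=None):
    "rows in present tool axes after twist: print the translation (done before twist) and twist"
    s=arm.get_state(); p=s['eef_pos']; t=s['ee_rot'][2]; d=np.array([x-p[0],y-p[1]])
    print('dx %.4f dy %.4f dz %.4f twist %.4f'%(d@[np.cos(t),np.sin(t)],d@[np.sin(t),-np.cos(t)],0 if z is None else p[2]-z,(t-yaw+np.pi)%(2*np.pi)-np.pi))
E
python3 - <<'E'
from h import *
st(); snap('wrist','w1.png'); r=rect('wrist','sole',.024); print(r and (r[0],mar(r[1])))
if r: (c,s,a)=mar(r[1]); go(c[0],c[1],a)
print(np.round(arm.camera_info('wrist')['extrinsics'],3))
E
```

```text
t 1.1 p [0.2819 0.6133 0.2922] r [ 3.142 -0.    -0.431] q [ 1.43  0.36  0.01  0.   -1.22 -0.29] F [-0.9 -0.  -0.9] w 0.0879 g 0.0
(0.97, (array([0.283 , 0.2474]), array([0.0442, 0.1216]), 0.1965))
dx 0.1538 dy 0.3320 dz 0.0000 twist -0.6273
[[-0.416 -0.877 -0.241  0.348]
 [-0.909  0.401  0.111  0.583]
 [-0.001  0.266 -0.964  0.385]
 [ 0.     0.     0.     1.   ]]
```

View pics/w1.png

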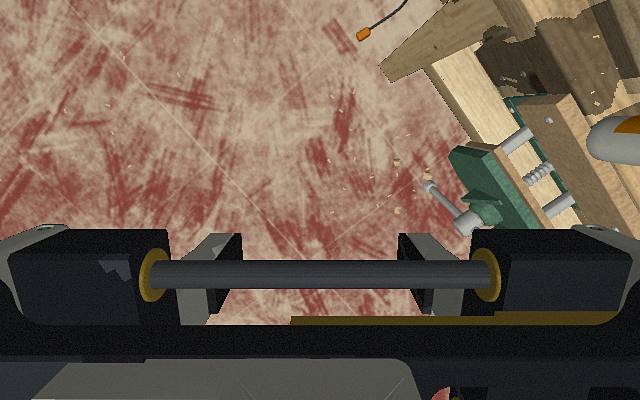

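Both moves were refused and the arm has not moved, so this wrist picture only shows the floor and the vise at (480,190). I'll send rows with every field filled in.

Emit:
move_arm(increments=[{"dx": 0.0237, "dy": 0.0304, "dz": 0, "twist": 0, "jaw": 1}, {"dx": 0.0237, "dy": 0.0304, "dz": 0, "twist": 0, "jaw": 1}, {"dx": 0.0237, "dy": 0.0304, "dz": 0, "twist": 0, "jaw": 1}, {"dx": 0.0237, "dy": 0.0304, "dz": 0, "twist": 0, "jaw": 1}, {"dx": 0.0237, "dy": 0.0304, "dz": 0, "twist": 0, "jaw": 1}, {"dx": 0.0237, "dy": 0.0304, "dz": 0, "twist": 0, "jaw": 1}, {"dx": 0.0237, "dy": 0.0304, "dz": 0, "twist": 0, "jaw": 1}, {"dx": 0.0237, "dy": 0.0304, "dz": 0, "twist": 0, "jaw": 1}, {"dx": 0.0237, "dy": 0.0304, "dz": 0, "twist": 0, "jaw": 1}, {"dx": 0.0237, "dy": 0.0304, "dz": 0, "twist": 0, "jaw": 1}])

```text
t: 2.03
eef_pos: [0.3702, 0.2363, 0.2925]
ee_rot: [-3.141, -0.0, -0.43]
force: [0.8, 0.2, 0.4]
width: 0.0876
gripper_force: 0.0
```

Emit:
move_arm(increments=[{"dx": 0, "dy": 0, "dz": 0, "twist": -0.105, "jaw": 1}, {"dx": 0, "dy": 0, "dz": 0, "twist": -0.105, "jaw": 1}, {"dx": 0, "dy": 0, "dz": 0, "twist": -0.105, "jaw": 1}, {"dx": 0, "dy": 0, "dz": 0, "twist": -0.105, "jaw": 1}, {"dx": 0, "dy": 0, "dz": 0, "twist": -0.105, "jaw": 1}, {"dx": 0, "dy": 0, "dz": 0, "twist": -0.105, "jaw": 1}, {"dx": 0, "dy": 0, "dz": 0, "twist": 0, "jaw": 1}])

```text
t: 2.62
eef_pos: [0.3703, 0.2381, 0.2924]
ee_rot: [-3.141, -0.0, 0.204]
force: [-0.1, -0.2, 1.6]
width: 0.0877
gripper_force: 0.0
```

```bash

python3 - <<'E'
from h import *
st(); snap('wrist','w2.png'); r=rect('wrist','sole',.024); print(r and (r[0],mar(r[1])))
if r: (c,s,a)=mar(r[1]); go(c[0],c[1],a)
E
```

```text
t 2.62 p [0.3703 0.2381 0.2924] r [-3.141 -0.     0.204] q [ 1.02 -0.04 -0.48  0.   -1.14  0.75] F [-0.1 -0.2  1.6] w 0.0877 g 0.0
(0.91, (array([0.3912, 0.2418]), array([0.0609, 0.2576]), 0.1907))
dx 0.0213 dy 0.0004 dz 0.0000 twist 0.0050
```

View pics/w2.png

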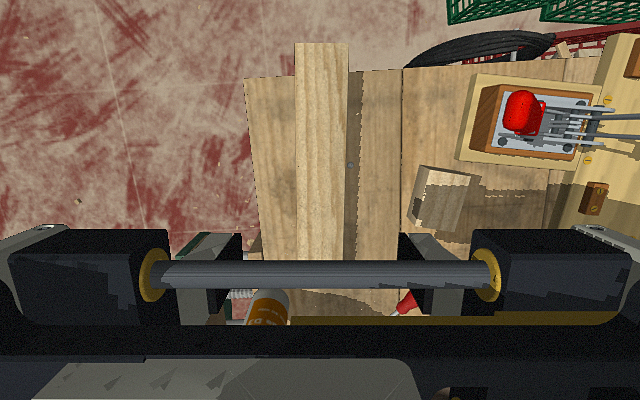

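The sole runs along columns 295–350 from row 43, centred between the fingers, with its yaw at about 0.195. The bottle at (265,310) is well back towards the base, so the way down is clear. I'm descending and gripping.

Emit:
move_arm(increments=[{"dx": 0, "dy": 0, "dz": 0.037, "twist": 0.005, "jaw": 1}, {"dx": 0, "dy": 0, "dz": 0.037, "twist": 0, "jaw": 1}, {"dx": 0, "dy": 0, "dz": 0.037, "twist": 0, "jaw": 1}, {"dx": 0, "dy": 0, "dz": 0.037, "twist": 0, "jaw": 1}, {"dx": 0, "dy": 0, "dz": 0.037, "twist": 0, "jaw": 1}, {"dx": 0, "dy": 0, "dz": 0.024, "twist": 0, "jaw": 1}, {"dx": 0, "dy": 0, "dz": 0.012, "twist": 0, "jaw": 1}, {"dx": 0, "dy": 0, "dz": 0, "twist": 0, "jaw": 1}])

```text
t: 3.38
eef_pos: [0.3693, 0.2367, 0.0686]
ee_rot: [3.138, 0.004, 0.191]
force: [0.2, -0.3, 0.8]
width: 0.0878
gripper_force: 0.0
```

Emit:
move_arm(increments=[{"dx": 0, "dy": 0, "dz": 0, "twist": 0, "jaw": -1}, {"dx": 0, "dy": 0, "dz": 0, "twist": 0, "jaw": -1}, {"dx": 0, "dy": 0, "dz": 0, "twist": 0, "jaw": -1}, {"dx": 0, "dy": 0, "dz": 0, "twist": 0, "jaw": -1}, {"dx": 0, "dy": 0, "dz": 0, "twist": 0, "jaw": -1}, {"dx": 0, "dy": 0, "dz": 0, "twist": 0, "jaw": -1}], force=40)

```text
t: 3.88
eef_pos: [0.3706, 0.2384, 0.0721]
ee_rot: [-3.141, -0.001, 0.194]
force: [-1.4, -1.1, 8.1]
width: 0.0597
gripper_force: 40.0
```

Emit:
move_arm(increments=[{"dx": 0, "dy": 0, "dz": -0.015, "twist": 0, "jaw": -1}, {"dx": 0, "dy": 0, "dz": -0.03, "twist": 0, "jaw": -1}, {"dx": 0, "dy": 0, "dz": -0.037, "twist": 0, "jaw": -1}, {"dx": 0, "dy": 0, "dz": -0.037, "twist": 0, "jaw": -1}, {"dx": 0, "dy": 0, "dz": -0.037, "twist": 0, "jaw": -1}, {"dx": 0, "dy": 0, "dz": -0.037, "twist": 0, "jaw": -1}, {"dx": 0, "dy": 0, "dz": -0.037, "twist": 0, "jaw": -1}, {"dx": 0, "dy": 0, "dz": -0.037, "twist": 0, "jaw": -1}, {"dx": 0, "dy": 0, "dz": -0.03, "twist": 0, "jaw": -1}, {"dx": 0, "dy": 0, "dz": 0, "twist": 0, "jaw": -1}])

```text
t: 4.72
eef_pos: [0.3716, 0.2391, 0.3748]
ee_rot: [-3.135, -0.009, 0.194]
force: [1.4, 1.3, -2.2]
width: 0.0597
gripper_force: 40.0
```

```bash

python3 - <<'E'
from h import *
st(); f=snap('top')
cv2.imwrite('pics/jigtop.png',cv2.resize(f[140:260,230:370],None,fx=5,fy=5,interpolation=cv2.INTER_CUBIC))
for n in ('jig_seat','cleat_face','handle_hinge','jig','handle_press'):
    print(n,[(np.round(d['position'],3),round(d['score'],2)) for d in arm.pinpoint('top',n)][:2])
E
```

```text
t 4.72 p [0.3716 0.2391 0.3748] r [-3.135 -0.009  0.194] q [ 1.02 -0.09 -0.33  0.   -1.32  0.74] F [ 1.4  1.3 -2.2] w 0.0597 g 40.0
jig_seat [(array([ 0.496, -0.131,  0.016]), 0.77)]
cleat_face [(array([ 0.492, -0.098,  0.02 ]), 0.78)]
handle_hinge [(array([0.476, 0.06 , 0.093]), 0.56)]
jig [(array([ 0.5  , -0.128,  0.004]), 0.69)]
handle_press [(array([0.474, 0.117, 0.182]), 0.78), (array([0.372, 0.093, 0.   ]), 0.59)]
```

View pics/jigtop.png

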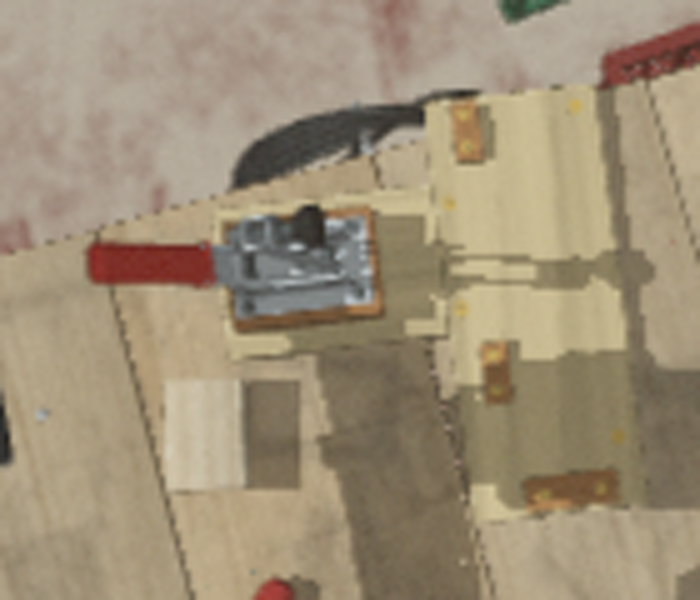

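The jig is fully visible. In the crop its base corners are near (427,103), (600,86), (635,505) and (478,520), the cleat faces run from (482,100) to (512,402), and the stop face is near (525,480)–(617,470). I'll fit the jig pose to these points.

```bash

python3 - <<'E'
from h import *
from scipy.optimize import least_squares
# crop px, z, jig xy
D=[((427,104),.018,(.065,-.105)),((600,86),.018,(-.05,-.105)),((635,505),.018,(-.05,.175)),((478,520),.018,(.065,.175)),
 ((482,99),.030,(.03,-.1)),((488,161),.030,(.03,-.06)),((508,342),.030,(.03,.06)),((512,402),.030,(.03,.1)),((525,480),.032,(.03,.15)),((614,469),.032,(-.03,.15))]
W=np.array([proj('top',np.array(p)/5+[230,140]-0.4,z)[0] for p,z,_ in D]); J=np.array([d[2] for d in D])
f=lambda v:(J@np.array([[np.cos(v[2]),np.sin(v[2])],[-np.sin(v[2]),np.cos(v[2])]])+v[:2]-W)
s=least_squares(lambda v:f(v).ravel(),[.495,-.129,1.66],loss='soft_l1',f_scale=.003)
print(np.round(s.x,4)); print(np.round(f(s.x)*1000,1).tolist())
E
```

```text
[ 0.4969 -0.127   1.6666]
[[1.8, -0.4], [1.5, 0.1], [-0.6, -8.5], [-2.7, 3.9], [-0.6, 0.5], [0.9, 0.2], [0.5, 0.4], [-0.4, -1.2], [0.1, 1.7], [-0.8, -0.7]]
```

Emit:
move_arm(increments=[{"dx": 0.003, "dy": 0.02, "dz": 0, "twist": 0, "jaw": -1}, {"dx": 0.0059, "dy": 0.0394, "dz": 0, "twist": 0, "jaw": -1}, {"dx": 0.0059, "dy": 0.0394, "dz": 0, "twist": 0, "jaw": -1}, {"dx": 0.0059, "dy": 0.0394, "dz": 0, "twist": 0, "jaw": -1}, {"dx": 0.0059, "dy": 0.0394, "dz": 0, "twist": 0, "jaw": -1}, {"dx": 0.0059, "dy": 0.0394, "dz": 0, "twist": 0, "jaw": -1}, {"dx": 0.0059, "dy": 0.0394, "dz": 0, "twist": 0, "jaw": -1}, {"dx": 0.0059, "dy": 0.0394, "dz": 0, "twist": 0, "jaw": -1}, {"dx": 0.0059, "dy": 0.0394, "dz": 0, "twist": 0, "jaw": -1}, {"dx": 0.0059, "dy": 0.0394, "dz": 0, "twist": 0, "jaw": -1}, {"dx": 0.003, "dy": 0.02, "dz": 0, "twist": 0, "jaw": -1}, {"dx": 0, "dy": 0, "dz": 0, "twist": 0.098, "jaw": -1}])

```text
t: 6.02
eef_pos: [0.505, -0.1412, 0.3658]
ee_rot: [3.141, 0.004, 0.094]
force: [-0.7, 1.2, -3.1]
width: 0.0596
gripper_force: 40.0
```

Emit:
move_arm(increments=[{"dx": 0, "dy": 0, "dz": 0, "twist": 0, "jaw": -1}, {"dx": 0, "dy": 0, "dz": 0, "twist": 0, "jaw": -1}])

```text
t: 6.18
eef_pos: [0.5041, -0.1379, 0.3668]
ee_rot: [-3.141, 0.003, 0.097]
force: [-0.8, -0.6, -2.3]
width: 0.0596
gripper_force: 40.0
```

```bash

python3 - <<'E'
from h import *
st(); snap('wrist','w3.png'); r=rect('wrist','sole',.375-.048); print(r and (r[0],mar(r[1])))
go(.5059,-.1362,.096)
E
```

```text
t 6.18 p [ 0.5041 -0.1379  0.3668] r [-3.141e+00  3.000e-03  9.700e-02] q [ 0.11  0.07 -0.2  -0.   -1.31  1.56] F [-0.8 -0.6 -2.3] w 0.0596 g 40.0
(0.91, (array([ 0.5651, -0.1307]), array([0.0566, 0.1095]), 0.102))
dx 0.0018 dy -0.0007 dz 0.0000 twist 0.0033
```

View pics/w3.png

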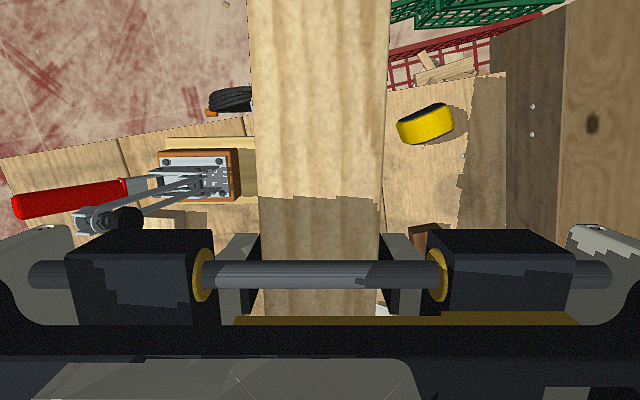

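The sole is square in the grip, at columns 250–385. The clamp on the left, its foot at (110,220), is clear. I'm lowering.

Emit:
move_arm(increments=[{"dx": 0.002, "dy": 0, "dz": 0.02, "twist": 0, "jaw": -1}, {"dx": 0, "dy": 0, "dz": 0.037, "twist": 0, "jaw": -1}, {"dx": 0, "dy": 0, "dz": 0.037, "twist": 0, "jaw": -1}, {"dx": 0, "dy": 0, "dz": 0.037, "twist": 0, "jaw": -1}, {"dx": 0, "dy": 0, "dz": 0.037, "twist": 0, "jaw": -1}, {"dx": 0, "dy": 0, "dz": 0.037, "twist": 0, "jaw": -1}, {"dx": 0, "dy": 0, "dz": 0.03, "twist": 0, "jaw": -1}, {"dx": 0, "dy": 0, "dz": 0.02, "twist": 0, "jaw": -1}, {"dx": 0, "dy": 0, "dz": 0.01, "twist": 0, "jaw": -1}, {"dx": 0, "dy": 0, "dz": 0.004, "twist": 0, "jaw": -1}, {"dx": 0, "dy": 0, "dz": 0, "twist": 0, "jaw": -1}])

```text
t: 7.2
eef_pos: [0.5067, -0.137, 0.0991]
ee_rot: [3.141, 0.0, 0.098]
force: [0.1, -0.0, -2.1]
width: 0.0597
gripper_force: 40.0
```

Emit:
move_arm(increments=[{"dx": 0, "dy": 0, "dz": 0.002, "twist": 0, "jaw": -1}, {"dx": 0, "dy": 0, "dz": 0.002, "twist": 0, "jaw": -1}, {"dx": 0, "dy": 0, "dz": 0, "twist": 0, "jaw": -1}])

```text
t: 7.45
eef_pos: [0.507, -0.1374, 0.0961]
ee_rot: [3.142, -0.002, 0.096]
force: [0.2, -0.3, -2.1]
width: 0.0596
gripper_force: 40.0
```

Emit:
move_arm(increments=[{"dx": 0, "dy": 0, "dz": 0.003, "twist": 0, "jaw": -1}, {"dx": 0, "dy": 0, "dz": 0.002, "twist": 0, "jaw": -1}, {"dx": 0, "dy": 0, "dz": 0, "twist": 0, "jaw": -1}])

```text
t: 7.7
eef_pos: [0.5065, -0.1375, 0.0902]
ee_rot: [3.142, -0.001, 0.096]
force: [0.8, 0.3, -2.3]
width: 0.0597
gripper_force: 40.0
```

Emit:
move_arm(increments=[{"dx": 0, "dy": 0, "dz": 0.001, "twist": 0, "jaw": -1}, {"dx": 0, "dy": 0, "dz": 0.001, "twist": 0, "jaw": -1}, {"dx": 0, "dy": 0, "dz": 0, "twist": 0, "jaw": -1}])

```text
t: 7.95
eef_pos: [0.5066, -0.1375, 0.0901]
ee_rot: [3.141, -0.001, 0.097]
force: [-6.8, 3.7, 21.4]
width: 0.0594
gripper_force: 40.0
```

Emit:
move_arm(increments=[{"dx": 0, "dy": 0, "dz": -0.001, "twist": 0, "jaw": -1}, {"dx": 0, "dy": -0.002, "dz": 0, "twist": 0, "jaw": -1}, {"dx": 0, "dy": -0.002, "dz": 0, "twist": 0, "jaw": -1}, {"dx": 0, "dy": -0.002, "dz": 0, "twist": 0, "jaw": -1}, {"dx": 0, "dy": 0, "dz": 0, "twist": 0, "jaw": -1}])

```text
t: 8.37
eef_pos: [0.5069, -0.1317, 0.0902]
ee_rot: [3.141, -0.002, 0.097]
force: [-1.0, -2.9, 8.4]
width: 0.0596
gripper_force: 40.0
```

Emit:
move_arm(increments=[{"dx": 0, "dy": -0.0015, "dz": 0, "twist": 0, "jaw": -1}, {"dx": 0, "dy": -0.001, "dz": 0, "twist": 0, "jaw": -1}, {"dx": 0, "dy": 0, "dz": 0, "twist": 0, "jaw": -1}])

```text
t: 8.62
eef_pos: [0.5068, -0.1293, 0.0901]
ee_rot: [3.141, -0.002, 0.097]
force: [0.3, -3.5, 7.0]
width: 0.0595
gripper_force: 40.0
```

Emit:
move_arm(increments=[{"dx": 0, "dy": -0.001, "dz": 0, "twist": 0, "jaw": -1}, {"dx": 0, "dy": 0, "dz": 0, "twist": 0, "jaw": -1}])

```text
t: 8.78
eef_pos: [0.5067, -0.1284, 0.0901]
ee_rot: [3.141, -0.002, 0.097]
force: [0.3, -3.3, 6.9]
width: 0.0594
gripper_force: 40.0
```

Emit:
move_arm(increments=[{"dx": 0, "dy": -0.001, "dz": 0, "twist": 0, "jaw": -1}, {"dx": 0, "dy": -0.001, "dz": 0, "twist": 0, "jaw": -1}, {"dx": 0, "dy": 0, "dz": 0, "twist": 0, "jaw": -1}])

```text
t: 9.03
eef_pos: [0.5067, -0.1265, 0.0902]
ee_rot: [3.14, -0.002, 0.098]
force: [1.2, -5.7, 6.0]
width: 0.0594
gripper_force: 40.0
```

Emit:
move_arm(increments=[{"dx": 0, "dy": -0.001, "dz": 0, "twist": 0, "jaw": -1}, {"dx": 0, "dy": 0, "dz": 0, "twist": 0, "jaw": -1}])

```text
t: 9.2
eef_pos: [0.5067, -0.126, 0.0902]
ee_rot: [3.139, -0.002, 0.1]
force: [1.0, -10.1, 4.6]
width: 0.06
gripper_force: 40.1
```

Emit:
move_arm(increments=[{"dx": 0, "dy": -0.0005, "dz": 0, "twist": 0, "jaw": -1}, {"dx": -0.002, "dy": 0, "dz": 0, "twist": 0, "jaw": -1}, {"dx": -0.002, "dy": 0, "dz": 0, "twist": 0, "jaw": -1}, {"dx": -0.002, "dy": 0, "dz": 0, "twist": 0, "jaw": -1}, {"dx": 0, "dy": 0, "dz": 0, "twist": 0, "jaw": -1}])

```text
t: 9.62
eef_pos: [0.5027, -0.1262, 0.0906]
ee_rot: [3.139, -0.006, 0.1]
force: [7.5, -12.0, -1.1]
width: 0.0596
gripper_force: 40.1
```

Emit:
move_arm(increments=[{"dx": -0.001, "dy": 0, "dz": 0, "twist": 0, "jaw": -1}, {"dx": -0.001, "dy": 0, "dz": 0, "twist": 0, "jaw": -1}, {"dx": 0, "dy": 0, "dz": 0, "twist": 0, "jaw": -1}])

```text
t: 9.87
eef_pos: [0.5011, -0.1264, 0.0907]
ee_rot: [3.139, -0.007, 0.1]
force: [8.7, -12.8, -1.4]
width: 0.06
gripper_force: 40.1
```

Emit:
move_arm(increments=[{"dx": -0.0015, "dy": 0.0003, "dz": 0, "twist": 0, "jaw": -1}, {"dx": -0.0015, "dy": 0, "dz": 0, "twist": 0, "jaw": -1}, {"dx": 0, "dy": 0, "dz": 0, "twist": 0, "jaw": -1}])

```text
t: 10.12
eef_pos: [0.4987, -0.1267, 0.0907]
ee_rot: [3.139, -0.008, 0.1]
force: [9.7, -12.1, -2.9]
width: 0.0596
gripper_force: 40.1
```

Emit:
move_arm(increments=[{"dx": -0.001, "dy": 0, "dz": 0, "twist": 0, "jaw": -1}, {"dx": -0.001, "dy": 0, "dz": 0, "twist": 0, "jaw": -1}, {"dx": 0, "dy": 0, "dz": 0, "twist": 0, "jaw": -1}])

```text
t: 10.37
eef_pos: [0.4984, -0.1267, 0.0913]
ee_rot: [3.139, -0.011, 0.101]
force: [13.4, -11.8, -4.1]
width: 0.0599
gripper_force: 40.1
```

Emit:
move_arm(increments=[{"dx": 0, "dy": 0, "dz": 0.001, "twist": 0, "jaw": -1}, {"dx": 0, "dy": 0, "dz": 0, "twist": 0, "jaw": 1}, {"dx": 0, "dy": 0, "dz": 0, "twist": 0, "jaw": 1}, {"dx": 0, "dy": 0, "dz": 0, "twist": 0, "jaw": 1}, {"dx": 0, "dy": 0, "dz": 0, "twist": 0, "jaw": 1}, {"dx": 0, "dy": 0, "dz": 0, "twist": 0, "jaw": 1}])

```text
t: 10.87
eef_pos: [0.4919, -0.126, 0.088]
ee_rot: [-3.142, 0.001, 0.096]
force: [0.4, -0.4, 0.0]
width: 0.0854
gripper_force: 0.0
```

Emit:
move_arm(increments=[{"dx": 0, "dy": 0, "dz": -0.02, "twist": 0, "jaw": 1}, {"dx": 0, "dy": 0, "dz": -0.04, "twist": 0, "jaw": 1}, {"dx": 0, "dy": 0, "dz": -0.04, "twist": 0, "jaw": 1}, {"dx": 0, "dy": 0, "dz": -0.04, "twist": 0, "jaw": 1}, {"dx": 0, "dy": 0, "dz": -0.04, "twist": 0, "jaw": 1}, {"dx": 0, "dy": 0, "dz": -0.04, "twist": 0, "jaw": 1}, {"dx": 0, "dy": 0, "dz": 0, "twist": 0, "jaw": 1}])

```text
t: 11.45
eef_pos: [0.495, -0.1265, 0.3167]
ee_rot: [3.139, -0.012, 0.097]
force: [2.1, -0.4, 1.5]
width: 0.0872
gripper_force: 0.0
```

```bash

python3 - <<'E'
from h import *
st(); snap('wrist','w4.png'); r=rect('wrist','sole',.042); print(r and (r[0],mar(r[1])))
f=snap('top'); r=rect('top','sole',.042); print(r and (r[0],mar(r[1]))); r=rect('top','grip_block',.03); print(r and (r[0],mar(r[1])))
E
```

```text
t 11.45 p [ 0.495  -0.1265  0.3167] r [ 3.139 -0.012  0.097] q [ 0.14  0.06 -0.31  0.   -1.18  1.53] F [ 2.1 -0.4  1.5] w 0.0872 g 0.0
(0.8, (array([ 0.5151, -0.1231]), array([0.0585, 0.2553]), 0.1119))
(0.71, (array([ 0.423 , -0.1316]), array([0.0657, 0.1485]), 0.0796))
(0.69, (array([ 0.3559, -0.3251]), array([0.0503, 0.1388]), 0.2806))
```

View pics/w4.png

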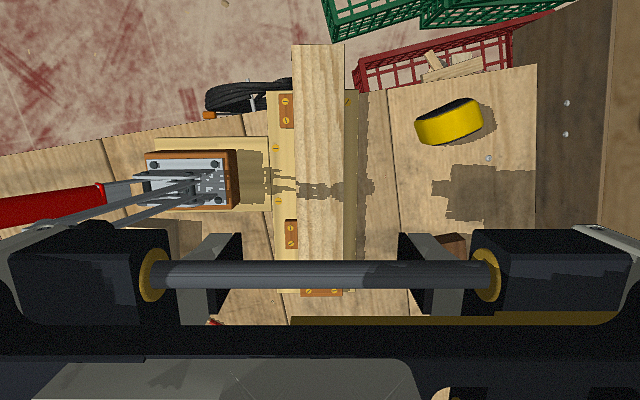

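The sole lies in the jig with its left edge along the cleats at column 295 and its near end at the stop at (320,291). I'll make sure it is snug with gentle closed-finger pushes, first on the far end and then on the free side.

Emit:
move_arm(increments=[{"dx": 0.0354, "dy": 0, "dz": 0, "twist": 0, "jaw": -1}, {"dx": 0.0354, "dy": 0, "dz": 0, "twist": 0, "jaw": -1}, {"dx": 0.0354, "dy": 0, "dz": 0, "twist": 0, "jaw": -1}, {"dx": 0.0354, "dy": 0, "dz": 0, "twist": 0, "jaw": -1}, {"dx": 0.0354, "dy": 0.001, "dz": 0, "twist": 0, "jaw": -1}, {"dx": 0, "dy": 0, "dz": 0.038, "twist": 0, "jaw": -1}, {"dx": 0, "dy": 0, "dz": 0.038, "twist": 0, "jaw": -1}, {"dx": 0, "dy": 0, "dz": 0.038, "twist": 0, "jaw": -1}, {"dx": 0, "dy": 0, "dz": 0.038, "twist": 0, "jaw": -1}, {"dx": 0, "dy": 0, "dz": 0.038, "twist": 0, "jaw": -1}, {"dx": 0, "dy": 0, "dz": 0.038, "twist": 0, "jaw": -1}, {"dx": 0, "dy": 0, "dz": 0, "twist": 0, "jaw": -1}])

```text
t: 12.7
eef_pos: [0.6625, -0.1102, 0.07]
ee_rot: [-3.14, 0.016, 0.095]
force: [-1.8, 0.2, -0.7]
width: 0.0131
gripper_force: 0.0
```

Emit:
move_arm(increments=[{"dx": -0.005, "dy": 0, "dz": 0, "twist": 0, "jaw": -1}, {"dx": -0.004, "dy": 0, "dz": 0, "twist": 0, "jaw": -1}, {"dx": -0.002, "dy": 0, "dz": 0, "twist": 0, "jaw": -1}, {"dx": 0, "dy": 0, "dz": 0, "twist": 0, "jaw": -1}])

```text
t: 13.03
eef_pos: [0.6587, -0.1111, 0.0831]
ee_rot: [3.141, -0.005, 0.097]
force: [0.6, -0.1, 0.5]
width: 0.0004
gripper_force: 0.1
```

Emit:
move_arm(increments=[{"dx": -0.0015, "dy": 0, "dz": 0, "twist": 0, "jaw": -1}, {"dx": -0.001, "dy": 0, "dz": 0, "twist": 0, "jaw": -1}, {"dx": 0, "dy": 0, "dz": 0, "twist": 0, "jaw": -1}])

```text
t: 13.28
eef_pos: [0.6583, -0.1111, 0.0831]
ee_rot: [3.141, -0.008, 0.097]
force: [6.4, -0.3, 1.4]
width: 0.0003
gripper_force: 3.1
```

Emit:
move_arm(increments=[{"dx": -0.001, "dy": 0, "dz": 0, "twist": 0, "jaw": -1}, {"dx": -0.001, "dy": 0, "dz": 0, "twist": 0, "jaw": -1}, {"dx": 0, "dy": 0, "dz": 0, "twist": 0, "jaw": -1}])

```text
t: 13.53
eef_pos: [0.6581, -0.1111, 0.0836]
ee_rot: [3.141, -0.012, 0.098]
force: [11.5, -1.0, -1.5]
width: 0.0005
gripper_force: 5.3
```

Emit:
move_arm(increments=[{"dx": 0.008, "dy": 0, "dz": 0, "twist": 0, "jaw": -1}, {"dx": 0.004, "dy": 0, "dz": -0.03, "twist": 0, "jaw": -1}, {"dx": 0, "dy": 0, "dz": -0.03, "twist": 0, "jaw": -1}, {"dx": 0, "dy": 0, "dz": 0, "twist": 0, "jaw": -1}, {"dx": 0, "dy": 0, "dz": 0, "twist": 0, "jaw": -1}])

```text
t: 13.95
eef_pos: [0.6661, -0.1103, 0.1432]
ee_rot: [-3.142, -0.004, 0.096]
force: [0.2, 0.4, -0.1]
width: 0.0003
gripper_force: 0.0
```

```bash

python3 - <<'E'
from h import *
st(); go(.5047,-.1862,.097,.089)
E
```

```text
t 13.95 p [ 0.6661 -0.1103  0.1432] r [-3.142 -0.004  0.096] q [ 0.12  0.48 -0.17  0.   -0.92  1.54] F [ 0.2  0.4 -0.1] w 0.0003 g 0.0
dx -0.1679 dy 0.0600 dz 0.0542 twist -0.0008
```

Emit:
move_arm(increments=[{"dx": 0, "dy": 0.03, "dz": 0, "twist": 0, "jaw": -1}, {"dx": 0, "dy": 0.03, "dz": 0, "twist": 0, "jaw": -1}, {"dx": -0.034, "dy": 0, "dz": 0, "twist": 0, "jaw": -1}, {"dx": -0.034, "dy": 0, "dz": 0, "twist": 0, "jaw": -1}, {"dx": -0.034, "dy": 0, "dz": 0, "twist": 0, "jaw": -1}, {"dx": -0.034, "dy": 0, "dz": 0, "twist": 0, "jaw": -1}, {"dx": -0.032, "dy": 0, "dz": 0, "twist": 0, "jaw": -1}, {"dx": 0, "dy": 0, "dz": 0.025, "twist": 0, "jaw": -1}, {"dx": 0, "dy": 0, "dz": 0.025, "twist": 0, "jaw": -1}, {"dx": 0, "dy": 0, "dz": 0.003, "twist": 0, "jaw": -1}, {"dx": 0, "dy": 0, "dz": 0, "twist": 0, "jaw": -1}])

```text
t: 14.87
eef_pos: [0.5022, -0.1863, 0.0859]
ee_rot: [-3.141, 0.004, 0.096]
force: [1.4, -0.3, 1.1]
width: 0.0005
gripper_force: 0.0
```

Emit:
move_arm(increments=[{"dx": 0, "dy": -0.003, "dz": 0, "twist": 0, "jaw": -1}, {"dx": 0, "dy": -0.003, "dz": 0, "twist": 0, "jaw": -1}, {"dx": 0, "dy": 0, "dz": 0, "twist": 0, "jaw": -1}])

```text
t: 15.12
eef_pos: [0.5037, -0.1798, 0.0881]
ee_rot: [3.141, -0.001, 0.097]
force: [0.7, -0.0, 0.3]
width: 0.0004
gripper_force: 0.0
```

Emit:
move_arm(increments=[{"dx": 0, "dy": -0.0015, "dz": 0, "twist": 0, "jaw": -1}, {"dx": 0, "dy": -0.001, "dz": 0, "twist": 0, "jaw": -1}, {"dx": 0, "dy": 0, "dz": 0, "twist": 0, "jaw": -1}])

```text
t: 15.37
eef_pos: [0.503, -0.1776, 0.0876]
ee_rot: [3.142, -0.001, 0.096]
force: [0.1, 0.9, -0.3]
width: 0.0004
gripper_force: 0.0
```

Emit:
move_arm(increments=[{"dx": 0, "dy": -0.001, "dz": 0, "twist": 0, "jaw": -1}, {"dx": 0, "dy": -0.001, "dz": 0, "twist": 0, "jaw": -1}, {"dx": 0, "dy": 0, "dz": 0, "twist": 0, "jaw": -1}])

```text
t: 15.62
eef_pos: [0.5025, -0.1757, 0.0872]
ee_rot: [-3.142, 0.0, 0.096]
force: [-0.7, 0.4, -0.0]
width: 0.0007
gripper_force: 0.0
```

Emit:
move_arm(increments=[{"dx": 0, "dy": -0.001, "dz": 0, "twist": 0, "jaw": -1}, {"dx": 0, "dy": -0.001, "dz": 0, "twist": 0, "jaw": -1}, {"dx": 0, "dy": 0, "dz": 0, "twist": 0, "jaw": -1}])

```text
t: 15.87
eef_pos: [0.5023, -0.1737, 0.0871]
ee_rot: [3.142, 0.0, 0.096]
force: [-0.8, -0.4, -0.5]
width: 0.0004
gripper_force: 0.0
```

Emit:
move_arm(increments=[{"dx": 0, "dy": -0.001, "dz": 0, "twist": 0, "jaw": -1}, {"dx": 0, "dy": -0.001, "dz": 0, "twist": 0, "jaw": -1}, {"dx": 0, "dy": -0.001, "dz": 0, "twist": 0, "jaw": -1}, {"dx": 0, "dy": 0, "dz": 0, "twist": 0, "jaw": -1}])

```text
t: 16.2
eef_pos: [0.5023, -0.1724, 0.0877]
ee_rot: [3.139, 0.0, 0.097]
force: [0.5, -13.3, 1.5]
width: 0.0003
gripper_force: 6.8
```

Emit:
move_arm(increments=[{"dx": 0, "dy": -0.001, "dz": 0, "twist": 0, "jaw": -1}, {"dx": 0, "dy": -0.001, "dz": 0, "twist": 0, "jaw": -1}, {"dx": 0, "dy": 0, "dz": 0, "twist": 0, "jaw": -1}])

```text
t: 16.45
eef_pos: [0.5023, -0.172, 0.0882]
ee_rot: [3.137, 0.0, 0.098]
force: [1.3, -26.8, 1.8]
width: 0.0007
gripper_force: 13.2
```

The sole is hard against the cleats and the stop. On to the grip block.

Emit:
move_arm(increments=[{"dx": 0, "dy": 0.01, "dz": 0, "twist": 0, "jaw": -1}, {"dx": 0, "dy": 0.005, "dz": -0.03, "twist": 0, "jaw": 1}, {"dx": 0, "dy": 0, "dz": -0.035, "twist": 0, "jaw": 1}, {"dx": 0, "dy": 0, "dz": -0.035, "twist": 0, "jaw": 1}, {"dx": 0, "dy": 0, "dz": -0.035, "twist": 0, "jaw": 1}, {"dx": 0, "dy": 0, "dz": -0.035, "twist": 0, "jaw": 1}])

```text
t: 16.95
eef_pos: [0.5029, -0.1838, 0.2589]
ee_rot: [-3.141, 0.0, 0.096]
force: [1.1, -0.2, 0.3]
width: 0.0285
gripper_force: 0.0
```

Emit:
move_arm(increments=[{"dx": -0.034, "dy": 0.02, "dz": 0, "twist": 0, "jaw": 1}, {"dx": -0.034, "dy": 0.02, "dz": 0, "twist": 0, "jaw": 1}, {"dx": -0.034, "dy": 0.02, "dz": 0, "twist": 0, "jaw": 1}, {"dx": -0.034, "dy": 0.02, "dz": 0, "twist": 0, "jaw": 1}, {"dx": -0.034, "dy": 0.02, "dz": 0, "twist": 0, "jaw": 1}, {"dx": -0.034, "dy": 0.02, "dz": 0, "twist": 0, "jaw": 1}, {"dx": -0.034, "dy": 0.02, "dz": 0, "twist": 0, "jaw": 1}, {"dx": 0, "dy": 0, "dz": 0, "twist": -0.095, "jaw": 1}, {"dx": 0, "dy": 0, "dz": 0, "twist": -0.095, "jaw": 1}, {"dx": 0, "dy": 0, "dz": 0, "twist": 0, "jaw": 1}, {"dx": 0, "dy": 0, "dz": 0, "twist": 0, "jaw": 1}])

```text
t: 17.87
eef_pos: [0.2798, -0.346, 0.2572]
ee_rot: [-3.142, -0.0, 0.283]
force: [0.3, -0.3, -0.1]
width: 0.0872
gripper_force: 0.0
```

```bash

python3 - <<'E'
from h import *
st(); f=snap('wrist','w5.png'); d=arm.silhouettes('wrist','grip_block')
m=d[0]['pixels'].astype(np.uint8); c=max(cv2.findContours(m,0,1)[0],key=cv2.contourArea)[:,0,:]
print(d[0]['score'],cv2.approxPolyDP(c,4,True)[:,0,:].tolist())
print(mar(proj('wrist',c.astype(float),.03)))
E
```

```text
t 17.87 p [ 0.2798 -0.346   0.2572] r [-3.142 -0.     0.283] q [-0.45 -0.   -0.52 -0.   -1.05  2.3 ] F [ 0.3 -0.3 -0.1] w 0.0872 g 0.0
0.72 [[303, 34], [306, 176], [343, 177], [347, 35]]
(array([ 0.3587, -0.3287]), array([0.0455, 0.139 ]), 0.285)
```

View pics/w5.png

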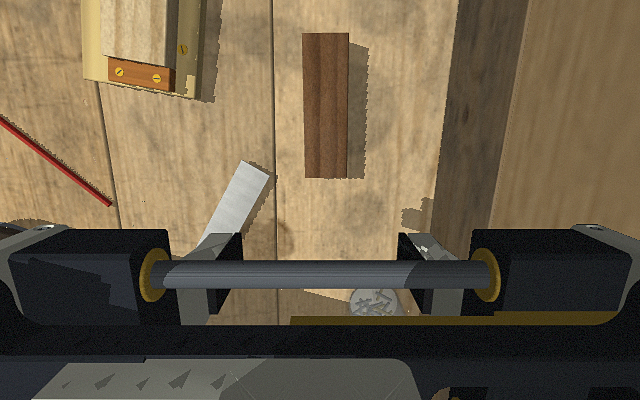

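The block is clear at columns 303–348, rows 34–178, and its size and yaw check out. The saw at (240,200) is well away from where the fingers come down. I'm grasping it.

Emit:
move_arm(increments=[{"dx": 0.04, "dy": 0.0027, "dz": 0, "twist": 0, "jaw": 1}, {"dx": 0.0406, "dy": 0.0027, "dz": 0, "twist": 0, "jaw": 1}, {"dx": 0, "dy": 0, "dz": 0.035, "twist": 0, "jaw": 1}, {"dx": 0, "dy": 0, "dz": 0.04, "twist": 0, "jaw": 1}, {"dx": 0, "dy": 0, "dz": 0.04, "twist": 0, "jaw": 1}, {"dx": 0, "dy": 0, "dz": 0.04, "twist": 0, "jaw": 1}, {"dx": 0, "dy": 0, "dz": 0.018, "twist": 0, "jaw": 1}, {"dx": 0, "dy": 0, "dz": 0.006, "twist": 0, "jaw": 1}, {"dx": 0, "dy": 0, "dz": 0, "twist": 0, "jaw": 1}, {"dx": 0, "dy": 0, "dz": 0, "twist": 0, "jaw": 1}])

```text
t: 18.8
eef_pos: [0.3597, -0.3285, 0.0789]
ee_rot: [3.141, -0.0, 0.286]
force: [0.4, 0.2, 0.2]
width: 0.0875
gripper_force: 0.0
```

Emit:
move_arm(increments=[{"dx": 0, "dy": 0, "dz": 0, "twist": 0, "jaw": -1}, {"dx": 0, "dy": 0, "dz": 0, "twist": 0, "jaw": -1}, {"dx": 0, "dy": 0, "dz": 0, "twist": 0, "jaw": -1}, {"dx": 0, "dy": 0, "dz": 0, "twist": 0, "jaw": -1}, {"dx": 0, "dy": 0, "dz": 0, "twist": 0, "jaw": -1}, {"dx": 0, "dy": 0, "dz": 0, "twist": 0, "jaw": -1}, {"dx": 0, "dy": 0, "dz": 0, "twist": 0, "jaw": -1}], force=30)

```text
t: 19.38
eef_pos: [0.3588, -0.3285, 0.0784]
ee_rot: [3.141, -0.0, 0.286]
force: [-0.4, -0.4, 0.1]
width: 0.0468
gripper_force: 0.0
```

Emit:
move_arm(increments=[{"dx": 0, "dy": 0, "dz": 0, "twist": 0, "jaw": -1}, {"dx": 0, "dy": 0, "dz": 0, "twist": 0, "jaw": -1}, {"dx": 0, "dy": 0, "dz": -0.02, "twist": 0, "jaw": -1}, {"dx": 0, "dy": 0, "dz": -0.04, "twist": 0, "jaw": -1}, {"dx": 0, "dy": 0, "dz": -0.04, "twist": 0, "jaw": -1}, {"dx": 0, "dy": 0, "dz": -0.02, "twist": 0, "jaw": -1}, {"dx": 0, "dy": 0, "dz": 0, "twist": 0.095, "jaw": -1}, {"dx": 0, "dy": 0, "dz": 0, "twist": 0.0945, "jaw": -1}, {"dx": 0, "dy": 0, "dz": 0, "twist": 0, "jaw": -1}])

```text
t: 20.13
eef_pos: [0.3586, -0.3283, 0.1984]
ee_rot: [-3.142, -0.001, 0.092]
force: [-0.1, -0.5, -1.0]
width: 0.0452
gripper_force: 30.0
```

```bash

python3 - <<'E'
from h import *
st(); go(.4985,-.1267,.0965,.123)
E
```

```text
t 20.13 p [ 0.3586 -0.3283  0.1984] r [-3.142e+00 -1.000e-03  9.200e-02] q [-0.34  0.13 -0.53 -0.   -0.91  2.  ] F [-0.1 -0.5 -1. ] w 0.0452 g 30.0
dx 0.1578 dy -0.1879 dz 0.0754 twist -0.0044
```

Emit:
move_arm(increments=[{"dx": 0.0225, "dy": -0.0268, "dz": 0, "twist": 0, "jaw": -1}, {"dx": 0.0225, "dy": -0.0268, "dz": 0, "twist": 0, "jaw": -1}, {"dx": 0.0225, "dy": -0.0268, "dz": 0, "twist": 0, "jaw": -1}, {"dx": 0.0225, "dy": -0.0268, "dz": 0, "twist": 0, "jaw": -1}, {"dx": 0.0225, "dy": -0.0268, "dz": 0, "twist": 0, "jaw": -1}, {"dx": 0.0225, "dy": -0.0268, "dz": 0, "twist": 0, "jaw": -1}, {"dx": 0.0225, "dy": -0.0268, "dz": 0, "twist": 0, "jaw": -1}, {"dx": 0, "dy": 0, "dz": 0.03, "twist": 0, "jaw": -1}, {"dx": 0, "dy": 0, "dz": 0.03, "twist": 0, "jaw": -1}, {"dx": 0, "dy": 0, "dz": 0, "twist": 0, "jaw": -1}, {"dx": 0, "dy": 0, "dz": 0, "twist": 0, "jaw": -1}, {"dx": 0, "dy": 0, "dz": 0, "twist": 0, "jaw": -1}])

```text
t: 21.13
eef_pos: [0.4978, -0.1268, 0.139]
ee_rot: [3.141, 0.0, 0.098]
force: [0.7, 0.6, -0.8]
width: 0.0455
gripper_force: 30.0
```

```bash

python3 - <<'E'
from h import *
st(); go(.4985,-.1267,.0965,.123)
snap('wrist','w6.png')
for n,z in (('sole',.042),('grip_block',.1385-.0784+.03)):
    d=arm.silhouettes('wrist',n)
    if d:
        m=d[0]['pixels'].astype(np.uint8); c=max(cv2.findContours(m,0,1)[0],key=cv2.contourArea)[:,0,:]
        print(n,d[0]['score'],cv2.approxPolyDP(c,5,True)[:,0,:].tolist(), mar(proj('wrist',c.astype(float),z)))
E
```

```text
t 21.13 p [ 0.4978 -0.1268  0.139 ] r [3.141 0.    0.098] q [ 0.13  0.25 -0.54  0.   -0.78  1.53] F [ 0.7  0.6 -0.8] w 0.0455 g 30.0
dx 0.0007 dy -0.0000 dz 0.0160 twist 0.0016
sole 0.68 [[263, 0], [270, 122], [366, 122], [369, 0]] (array([ 0.5997, -0.1155]), array([0.0602, 0.0665]), 0.1038)
grip_block 0.83 [[271, 125], [277, 257], [361, 259], [366, 126]] (array([ 0.534 , -0.1233]), array([0.0456, 0.0674]), 0.0986)
```

View pics/w6.png

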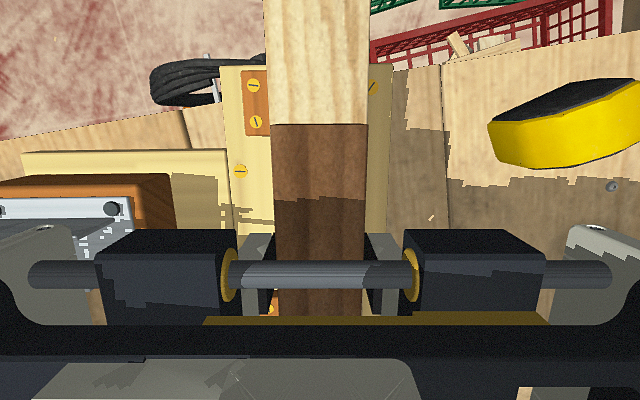

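The block is above the sole and aligned with it, both centred near column 318. I'm lowering it on.

Emit:
move_arm(increments=[{"dx": 0.0006, "dy": 0, "dz": 0.008, "twist": 0, "jaw": -1}, {"dx": 0, "dy": 0, "dz": 0.006, "twist": 0, "jaw": -1}, {"dx": 0, "dy": 0, "dz": 0.002, "twist": 0, "jaw": -1}, {"dx": 0, "dy": 0, "dz": 0, "twist": 0, "jaw": -1}, {"dx": 0, "dy": 0, "dz": 0, "twist": 0, "jaw": -1}])

```text
t: 21.7
eef_pos: [0.4979, -0.1265, 0.1219]
ee_rot: [3.142, 0.001, 0.097]
force: [0.5, -0.2, -0.9]
width: 0.0445
gripper_force: 30.0
```

Emit:
move_arm(increments=[{"dx": 0, "dy": 0, "dz": 0.001, "twist": 0, "jaw": -1}, {"dx": 0, "dy": 0, "dz": 0.001, "twist": 0, "jaw": -1}, {"dx": 0, "dy": 0, "dz": 0, "twist": 0, "jaw": -1}])

```text
t: 21.95
eef_pos: [0.4981, -0.1264, 0.1203]
ee_rot: [3.142, -0.0, 0.097]
force: [-0.6, 0.1, 0.6]
width: 0.0448
gripper_force: 30.0
```

Just touching. Half a millimetre more, then release and rise.

Emit:
move_arm(increments=[{"dx": 0, "dy": 0, "dz": 0.0006, "twist": 0, "jaw": -1}, {"dx": 0, "dy": 0, "dz": 0, "twist": 0, "jaw": -1}])

```text
t: 22.12
eef_pos: [0.4981, -0.1264, 0.1203]
ee_rot: [3.141, -0.0, 0.097]
force: [-3.2, 1.7, 7.9]
width: 0.0443
gripper_force: 30.0
```

Emit:
move_arm(increments=[{"dx": 0, "dy": 0, "dz": 0, "twist": 0, "jaw": 0.3}, {"dx": 0, "dy": 0, "dz": 0, "twist": 0, "jaw": 0.6}, {"dx": 0, "dy": 0, "dz": 0, "twist": 0, "jaw": 0.6}, {"dx": 0, "dy": 0, "dz": 0, "twist": 0, "jaw": 0.6}, {"dx": 0, "dy": 0, "dz": -0.02, "twist": 0, "jaw": 0.6}, {"dx": 0, "dy": 0, "dz": -0.04, "twist": 0, "jaw": 0.6}, {"dx": 0, "dy": 0, "dz": -0.04, "twist": 0, "jaw": 0.6}, {"dx": 0, "dy": 0, "dz": -0.04, "twist": 0, "jaw": 0.6}, {"dx": 0, "dy": 0, "dz": -0.04, "twist": 0, "jaw": 0.6}, {"dx": 0, "dy": 0, "dz": 0, "twist": 0, "jaw": 0.6}, {"dx": 0, "dy": 0, "dz": 0, "twist": 0, "jaw": 0.6}])

```text
t: 23.03
eef_pos: [0.499, -0.1264, 0.3023]
ee_rot: [3.142, -0.006, 0.097]
force: [0.5, 0.2, -0.8]
width: 0.0698
gripper_force: 0.0
```

```bash

python3 - <<'E'
from h import *
st(); f=snap('wrist')
R_={}
for n,z in (('sole',.042),('grip_block',.072)):
    d=arm.silhouettes('wrist',n)
    if d:
        m=d[0]['pixels'].astype(np.uint8); c=max(cv2.findContours(m,0,1)[0],key=cv2.contourArea)[:,0,:]
        a=cv2.approxPolyDP(c,3,True)[:,0,:]
        print(n,d[0]['score'],a.tolist(), mar(proj('wrist',c.astype(float),z)))
        # in jig frame
        w=proj('wrist',a.astype(float),z)-[.4985,-.1267]; t=.097; print(np.round(1000*np.c_[-(w@[np.cos(t),np.sin(t)]),w@[-np.sin(t),np.cos(t)]],1).tolist())
E
```

```text
t 23.03 p [ 0.499  -0.1264  0.3023] r [ 3.142 -0.006  0.097] q [ 0.13  0.08 -0.32  0.   -1.16  1.53] F [ 0.5  0.2 -0.8] w 0.0698 g 0.0
sole 0.79 [[291, 43], [298, 258], [343, 259], [345, 43]] (array([ 0.5207, -0.1237]), array([0.0611, 0.2504]), 0.1128)
[[-146.3, 30.7], [100.2, 27.7], [101.5, -29.2], [-146.3, -25.9]]
grip_block 0.6 [[338, 122], [298, 124], [303, 247], [339, 246]] (array([ 0.4948, -0.1266]), array([0.0459, 0.1394]), 0.1113)
[[-66.2, -18.2], [-64.2, 22.6], [72.0, 19.3], [70.7, -21.7]]
```

The block's margins check out: about 81 mm at the far end, and centred across within 1 mm. Next is the clamp. I'll turn the tool so that its narrow side faces the clamp, cross above the bar, and come down just inside the raised handle.

Emit:
move_arm(increments=[{"dx": 0, "dy": 0, "dz": -0.022, "twist": -0.12, "jaw": -1}, {"dx": 0, "dy": 0, "dz": -0.022, "twist": -0.12, "jaw": -1}, {"dx": 0, "dy": 0, "dz": 0, "twist": -0.12, "jaw": -1}, {"dx": 0, "dy": 0, "dz": 0, "twist": -0.12, "jaw": -1}, {"dx": 0, "dy": 0, "dz": 0, "twist": -0.12, "jaw": -1}, {"dx": 0, "dy": 0, "dz": 0, "twist": -0.12, "jaw": -1}, {"dx": 0, "dy": 0, "dz": 0, "twist": -0.12, "jaw": -1}, {"dx": 0, "dy": 0, "dz": 0, "twist": -0.12, "jaw": -1}, {"dx": 0, "dy": 0, "dz": 0, "twist": -0.12, "jaw": -1}, {"dx": 0, "dy": 0, "dz": 0, "twist": -0.12, "jaw": -1}, {"dx": 0, "dy": 0, "dz": 0, "twist": -0.12, "jaw": -1}, {"dx": 0, "dy": 0, "dz": 0, "twist": -0.12, "jaw": -1}])

```text
t: 24.18
eef_pos: [0.4976, -0.1264, 0.3417]
ee_rot: [-3.138, 0.0, 1.543]
force: [0.4, 0.2, 0.2]
width: 0.0007
gripper_force: 0.0
```

Emit:
move_arm(increments=[{"dx": 0, "dy": 0, "dz": 0, "twist": -0.12, "jaw": -1}, {"dx": 0, "dy": 0, "dz": 0, "twist": -0.01, "jaw": -1}, {"dx": 0, "dy": 0, "dz": 0, "twist": 0, "jaw": -1}])

```text
t: 24.43
eef_pos: [0.4947, -0.1104, 0.3419]
ee_rot: [-3.141, 0.021, 1.649]
force: [-0.1, 0.8, 0.8]
width: 0.0006
gripper_force: 0.0
```

```bash

python3 - <<'E'
from h import *
st(); go(.4749,.101,1.667,.2555)
E
```

```text
t 24.43 p [ 0.4947 -0.1104  0.3419] r [-3.141  0.021  1.649] q [ 0.18  0.05 -0.28  0.02 -1.24  3.03] F [-0.1  0.8  0.8] w 0.0006 g 0.0
dx 0.2123 dy -0.0033 dz 0.0864 twist -0.0181
```

Joint 6 is at its limit here. Moving towards the handle unwinds it.

Emit:
move_arm(increments=[{"dx": 0.038, "dy": 0, "dz": 0, "twist": 0, "jaw": -1}, {"dx": 0.038, "dy": 0, "dz": 0, "twist": 0, "jaw": -1}, {"dx": 0.038, "dy": 0, "dz": 0, "twist": 0, "jaw": -1}, {"dx": 0.038, "dy": 0, "dz": 0, "twist": 0, "jaw": -1}, {"dx": 0.038, "dy": 0, "dz": 0, "twist": 0, "jaw": -1}, {"dx": 0, "dy": 0, "dz": 0, "twist": 0, "jaw": -1}, {"dx": 0, "dy": 0, "dz": 0, "twist": 0, "jaw": -1}])

```text
t: 25.02
eef_pos: [0.4805, 0.0801, 0.3385]
ee_rot: [3.141, 0.021, 1.651]
force: [-0.2, -0.4, 0.0]
width: 0.0003
gripper_force: 0.0
```

```bash

python3 - <<'E'
from h import *
st(); go(.4749,.101,1.667,.2555)
E
```

```text
t 25.02 p [0.4805 0.0801 0.3385] r [3.141 0.021 1.651] q [ 0.58  0.02 -0.32  0.02 -1.24  2.63] F [-0.2 -0.4  0. ] w 0.0003 g 0.0
dx 0.0213 dy -0.0039 dz 0.0830 twist -0.0160
```

Emit:
move_arm(increments=[{"dx": 0.0215, "dy": -0.004, "dz": 0, "twist": -0.016, "jaw": -1}, {"dx": 0, "dy": 0, "dz": 0.03, "twist": 0, "jaw": -1}, {"dx": 0, "dy": 0, "dz": 0.03, "twist": 0, "jaw": -1}, {"dx": 0, "dy": 0, "dz": 0.02, "twist": 0, "jaw": -1}, {"dx": 0, "dy": 0, "dz": 0, "twist": 0, "jaw": -1}, {"dx": 0, "dy": 0, "dz": 0, "twist": 0, "jaw": -1}])

```text
t: 25.52
eef_pos: [0.4753, 0.0967, 0.2583]
ee_rot: [-3.141, 0.023, 1.662]
force: [0.6, -0.3, 0.5]
width: 0.0003
gripper_force: 0.0
```

```bash

python3 - <<'E'
from h import *
st(); go(.4749,.101,1.667,.2555)
snap('wrist','w7.png')
E
```

```text
t 25.52 p [0.4753 0.0967 0.2583] r [-3.141  0.023  1.662] q [ 0.62  0.07 -0.45  0.02 -1.06  2.6 ] F [ 0.6 -0.3  0.5] w 0.0003 g 0.0
dx 0.0043 dy 0.0000 dz 0.0028 twist -0.0046
```

View pics/w7.png

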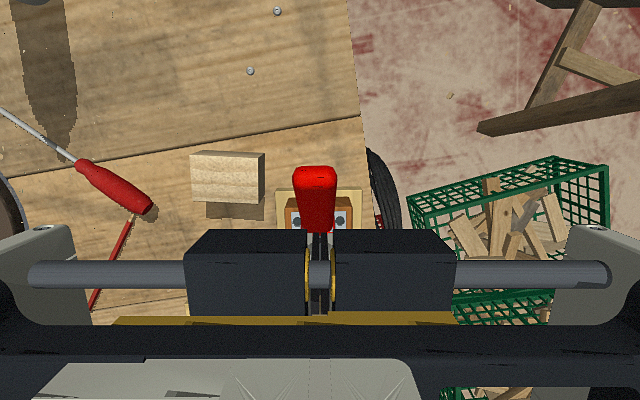

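The red handle is straight ahead of the closed fingers, at columns 293–336, with the fingers at column 320. I'm pressing outward and down along the arc.

Emit:
move_arm(increments=[{"dx": 0.007, "dy": 0, "dz": 0.005, "twist": 0, "jaw": -1}, {"dx": 0.0067, "dy": 0, "dz": 0.005, "twist": 0, "jaw": -1}, {"dx": 0.0063, "dy": 0, "dz": 0.0051, "twist": 0, "jaw": -1}, {"dx": 0.0063, "dy": 0, "dz": 0.0052, "twist": 0, "jaw": -1}, {"dx": 0.0055, "dy": 0, "dz": 0.0059, "twist": 0, "jaw": -1}, {"dx": 0.0054, "dy": 0, "dz": 0.006, "twist": 0, "jaw": -1}])

```text
t: 26.07
eef_pos: [0.4724, 0.1354, 0.2259]
ee_rot: [3.138, 0.02, 1.664]
force: [0.9, 0.2, 2.4]
width: 0.0004
gripper_force: 1.1
```

Emit:
move_arm(increments=[{"dx": 0.0046, "dy": 0, "dz": 0.0067, "twist": 0, "jaw": -1}, {"dx": 0.0045, "dy": 0, "dz": 0.0068, "twist": 0, "jaw": -1}, {"dx": 0.0035, "dy": 0, "dz": 0.0073, "twist": 0, "jaw": -1}, {"dx": 0.0034, "dy": 0, "dz": 0.0074, "twist": 0, "jaw": -1}])

```text
t: 26.4
eef_pos: [0.4701, 0.1498, 0.196]
ee_rot: [3.141, 0.022, 1.663]
force: [-0.3, 0.9, -0.3]
width: 0.0007
gripper_force: 0.0
```

Emit:
move_arm(increments=[{"dx": 0.0024, "dy": 0, "dz": 0.0078, "twist": 0, "jaw": -1}, {"dx": 0.0023, "dy": 0, "dz": 0.0078, "twist": 0, "jaw": -1}, {"dx": 0.0012, "dy": 0, "dz": 0.007, "twist": 0, "jaw": -1}, {"dx": 0.001, "dy": 0, "dz": 0.006, "twist": 0, "jaw": -1}, {"dx": 0, "dy": 0, "dz": 0, "twist": 0, "jaw": -1}])

```text
t: 26.82
eef_pos: [0.4696, 0.1556, 0.1671]
ee_rot: [3.141, 0.022, 1.663]
force: [0.1, 0.5, 0.2]
width: 0.0004
gripper_force: 0.0
```

```bash

python3 - <<'E'
from h import *
st(); snap('top','t2.png')
print([(np.round(d['position'],3),round(d['score'],2)) for n in ('handle_press','clamp_foot') for d in arm.pinpoint('top',n)[:2]])
E
```

```text
t 26.82 p [0.4696 0.1556 0.1671] r [3.141 0.022 1.663] q [ 0.73  0.19 -0.55  0.02 -0.84  2.49] F [0.1 0.5 0.2] w 0.0004 g 0.0
[(array([ 0.583, -0.277,  0.002]), 0.5)]
```

Emit:
move_arm(increments=[{"dx": 0, "dy": 0, "dz": 0.0015, "twist": 0, "jaw": -1}, {"dx": 0, "dy": 0, "dz": 0.0015, "twist": 0, "jaw": -1}, {"dx": 0, "dy": 0, "dz": 0, "twist": 0, "jaw": -1}])

```text
t: 27.22
eef_pos: [0.4704, 0.1559, 0.1659]
ee_rot: [3.139, 0.021, 1.664]
force: [-0.3, 1.0, 2.4]
width: 0.0005
gripper_force: 1.0
```

Emit:
move_arm(increments=[{"dx": 0, "dy": 0, "dz": 0.001, "twist": 0, "jaw": -1}, {"dx": 0, "dy": 0, "dz": 0, "twist": 0, "jaw": -1}])

```text
t: 27.38
eef_pos: [0.4705, 0.156, 0.1657]
ee_rot: [3.138, 0.021, 1.664]
force: [-3.6, -0.6, 11.4]
width: 0.0008
gripper_force: 5.7
```

Emit:
move_arm(increments=[{"dx": 0, "dy": 0, "dz": 0.001, "twist": 0, "jaw": -1}, {"dx": 0, "dy": 0, "dz": 0.0006, "twist": 0, "jaw": -1}, {"dx": 0, "dy": 0, "dz": 0, "twist": 0, "jaw": -1}])

```text
t: 27.63
eef_pos: [0.4706, 0.156, 0.1655]
ee_rot: [3.138, 0.021, 1.664]
force: [-10.6, -0.4, 26.4]
width: 0.0002
gripper_force: 13.3
```

Emit:
move_arm(increments=[{"dx": 0, "dy": 0, "dz": -0.01, "twist": 0, "jaw": -1}, {"dx": 0, "dy": 0, "dz": -0.03, "twist": 0, "jaw": -1}, {"dx": 0, "dy": 0, "dz": -0.04, "twist": 0, "jaw": -1}, {"dx": 0, "dy": 0, "dz": -0.04, "twist": 0, "jaw": -1}, {"dx": 0.03, "dy": 0, "dz": -0.03, "twist": 0, "jaw": -1}, {"dx": 0.035, "dy": 0, "dz": 0, "twist": 0, "jaw": -1}, {"dx": 0.035, "dy": 0, "dz": 0, "twist": 0, "jaw": -1}, {"dx": 0.035, "dy": 0, "dz": 0, "twist": 0, "jaw": -1}, {"dx": 0, "dy": 0, "dz": 0, "twist": 0, "jaw": -1}])

```text
t: 28.38
eef_pos: [0.4569, 0.2972, 0.3093]
ee_rot: [3.139, 0.02, 1.666]
force: [0.4, -0.2, 0.7]
width: 0.0005
gripper_force: 0.0
```

```bash

python3 - <<'E'
from h import *
st(); f=snap('top')
for n in ('handle_press','clamp_foot','tape_measure','spare_block'): print(n,[(np.round(d['position'],3),round(d['score'],2)) for d in arm.pinpoint('top',n)[:2]])
for n,z in (('sole',.042),('grip_block',.072)):
    r=rect('top',n,z); print(n, r and (r[0],mar(r[1])))
g=snap('scene')
for n in ('handle_press','clamp_foot'): print(n,[(np.round(d['position'],3),round(d['score'],2)) for d in arm.pinpoint('scene',n)[:2]])
a=cv2.resize(f[140:260,230:370],None,fx=4,fy=4,interpolation=cv2.INTER_CUBIC)[:480]
b=cv2.resize(g[170:290,240:400],(240,180),interpolation=cv2.INTER_CUBIC); o=np.zeros((480,800,3),np.uint8); o[:,:560]=a; o[:180,560:]=b
cv2.imwrite('pics/fin.png',o)
E
```

```text
t 28.38 p [0.4569 0.2972 0.3093] r [3.139 0.02  1.666] q [ 0.95  0.14 -0.25  0.02 -1.19  2.28] F [ 0.4 -0.2  0.7] w 0.0005 g 0.0
handle_press [(array([0.469, 0.167, 0.1  ]), 0.86)]
clamp_foot []
tape_measure [(array([ 0.58 , -0.279, -0.002]), 0.63)]
spare_block [(array([ 0.369,  0.091, -0.005]), 0.61), (array([ 0.491, -0.1  ,  0.019]), 0.4)]
sole (0.63, (array([ 0.3909, -0.1365]), array([0.0592, 0.0847]), 0.1252))
grip_block (0.71, (array([ 0.4951, -0.124 ]), array([0.0466, 0.1412]), 0.0945))
handle_press [(array([0.464, 0.164, 0.099]), 0.76)]
clamp_foot [(array([ 0.497, -0.129,  0.072]), 0.37)]
```

View pics/fin.png

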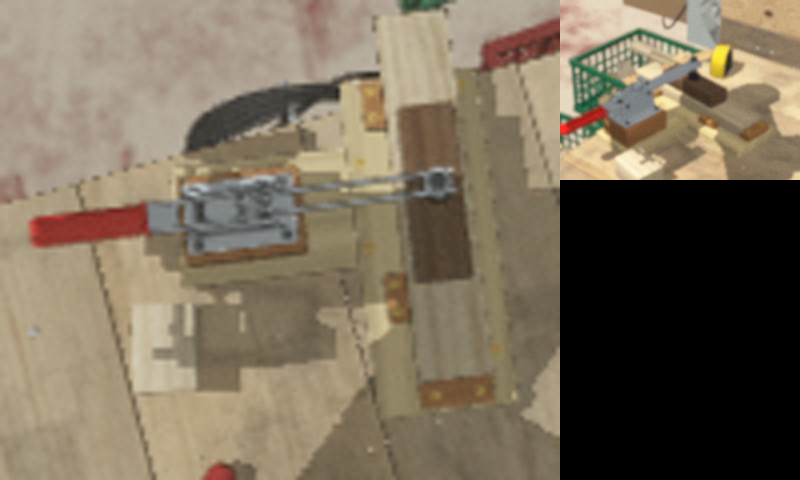

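The clamp is closed: the handle is level with its press point at z 0.10, and the foot is on the block at (437,183). The block sits central and square on the sole, which is snug in the jig, and the bystanders have not moved. I'm handing in.

```bash
python3 -c "
from station import arm; print(arm.job_done())"
```

```text
the job is handed in; nothing more can be done
None
```

I handed the job in at about 28 s: the sole is snug in the jig, the grip block is centred on it to within about 2 mm, and the clamp is pressed fully down and released; no pass/fail result came back.

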